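# Hold the end board on a soap mould for screwing

## Robot

A 6-joint arm with a two-finger parallel gripper is mounted at the origin on the work surface. World frame = base frame: x ahead of the robot, y to its left, z up, the work surface at z = 0. Lengths are in m, angles in rad, forces in N, time in s.
With the tool pointing down it reaches from about 0.375 to 0.975 m from the base axis. Payload 3.8 kg.
Tool frame: the origin (TCP) lies at the very end of the fingers, on their centre line; the grasp point (between the pads) lies 19 mm behind it (bot.grip_depth is the distance from the TCP to the grasp point, in m); z points along the fingers, x is the direction in which the jaws open and shut, and the axes are right-handed (so a half turn about z gives the same grasp; the last joint's range is limited). The gripper opens to 88 mm and grips with 3 to 60 N. Pads are 18 mm wide; open, the fingers measure 123 mm over their backs; the gripper's body (75 mm by 187 mm) begins 45 mm behind the grasp point.
Start: joints at [-1.31, 0.264, 1.604, -0, 1.274, -0.037], TCP at [0.198, -0.645, 0.239] pointing down, gripper open.
Joint ranges: [-2.63, 2.63], [-0.94, 2.18], [0.31, 2.57], [-1.31, 4.45], [0, 2.66], [-2.55, 2.55]. Speed limits (rad/s): [2.57, 2.57, 3.14, 3.14, 3.14, 3.14].

## Interface

Orientations are given as a unit quaternion [w, x, y, z].
In Python, from station import bot gives the robot as it stands.
- The arm moves only by the tool drive_tool, never from a script. Its argument "targets" is a list of rows, each a list of 6 numbers: the shift along the tool's x, y, z as a fraction of full scale, then the turn, a rotation vector about the tool's x, y, z as a fraction of full scale. In form: [[dx, dy, dz, ax, ay, az], ...]. A call has 1 to 12 rows; each row shifts and turns the pose as measured when the row begins, along the tool's axes as they then stand; what a row does not reach is not made up. Full scale, the value 1, is 0.8 m for a shift and 0.15 rad for a turn. A row lasts 1/10 s, in which the tool goes at most 50 mm and 8.59 degrees, less where a joint would pass 70% of its speed; a pose out of reach is approached as far as the arm can. A call with a number of a shift or a turn outside -1 to 1 is refused whole. A call with a gripper value outside its range is refused whole. "jaw" is the opening, from -1 (shut) to 1 (fully open), set as the call begins (left out, the last holds). The fingers move at their own pace and stop on an object; the grip force is fixed at half the most. Time passes only in rows, so rows that do not move let the fingers close. It gives the time, the measured TCP pose, the force and the opening at its end, in the units of the state.
- bot.get_obs(): the state, without advancing time (a new reading comes with each control period).
- bot.grab_frame(name): name is "side" or "top"; returns a dict with "pixels" (400x640x3 uint8, red, green, blue), "fov_y" (degrees; the focal length in pixels is half the picture's height over the tangent of half this angle, whatever the lens; pixels are square), "cx", "cy" (the principal point, pixels), "R" (3x3) and "t" (3): a world point X has camera coordinates R X + t. Camera axes: x right, y down, z forward; pixel columns grow to the right and rows downward; lengths in m; the calibration is good to about 2 mm. A picture is of the moment at which its call begins. There is no depth.
- bot.finish_job(): hands the job in, once; it reports no verdict.
Trained networks look in a picture, given as the dict that the camera call returned (one of the last four; its "shot" number tells which), for a name from the list of things; names that differ only in an ending like _2 or _b are one class to them, and where a whole thing is asked for, a point or a joint stands for the part that bears it (a point fixed in the world has none). Each returns a list of dicts, best first, with "conf" (0 to 1); they miss things now and then, are a little off and sometimes report something else, mostly with a low value. They report only what shows in the picture. A call takes as long as a camera call. They do not tell look-alikes from the thing itself.
- bot.trace(picture, name): "pixels" (400x640 bool, what is visible of it) and "extent" ([left, top, right, bottom] in pixels, round what is visible of it).
The state is a dict: "time_s": time; "qpos": joint angles; "joint_velocities": joint speeds; "joint_torque": joint torques, N m; "tcp_pos": TCP position; "eef_rot": TCP orientation; "ft_force": force on the tool from outside, world axes, zero at the start; "wrist_torque": the same for the moment, N m; "grip_width": finger opening in m.
Only numpy, scipy, OpenCV 4.12 (cv2) and the standard library are available. Lean on these libraries where they do the work, as an engineer would, in place of code of your own. Each camera call takes 0.05 s, during which the arm holds its last target.

## Task

Pick up the larger of the two loose end boards, the one that matches the wooden soap mould in the jig, stand it on the jig's deck and close the mould's open mouth with it, bottom and side edges flush, its rib outwards. Pushing only on the board, press it squarely against the mould so that the sprung mould slides back until its pointer stands between the two gauge pegs, never well past the far one, and finish while holding it there, steady and not let go, so that a colleague can drive the screws. Leave the smaller board, the tub, the moulding tray and the screwdriver where they are.

Things in the scene. Friction and masses are not known exactly. Their poses are not given: they have to be found in the camera images.
- jig: assembly jig fixed to the table: grey deck, top 20 mm above the table, 80 mm to either side, reaching 110 mm before and 250 mm behind the mould's mouth; a post stands at its rear. Origin at table height right below the mouth at rest. x: level, from the mouth into the mould, the pressing direction, roughly away from the robot; z up
- sled (a joint): how far (m) the mould on its sled is pushed back along the jig's +x: 0 at rest, stop 0.045. Spring 0.5 N per mm, no preload, friction about 0.2 N. Its pointer stands clear between the two gauge pegs from 0.010 to 0.024 (5 to 12 N), midway at 0.017 (8.5 N); level with the near peg at 0.005, the far peg at 0.029
- mould: the sprung mould; origin: middle of the lower edge of its open mouth (it slides with it), at deck height (20 mm above the table), axes as the jig's. Plywood trough open at the top and mouth, 160 mm long, 90 wide, 70 high over the deck, walls and floor 10 mm. Pointer: a dark pin 4 mm thick on its left (+y) wall, 80 mm behind the mouth, 62 mm above the deck
- gauge (a point): fixed point on the jig midway between the two upright steel gauge pegs (6 mm thick, tops 68 mm above the deck), at their tops. The pegs stand 24 mm apart along the jig's x, left (+y) of the mould, 97 mm behind the mouth at rest
- end_board: the larger loose end board, upright on the table: plywood 90 mm wide (y), 70 high (z), 12 thick (x), 0.1 to 0.2 kg. Origin: middle of the bottom edge of its flat face that looks to +x and goes on the mouth; z up. A rib stands out behind: 16 mm wide (y), 60 high from the bottom, from x = -62 to -12 mm; grip it from above across the 16 mm at its middle, x = -37 mm
- small_board: the smaller loose end board for another mould: 60 mm wide, 45 mm high, 12 mm thick, same kind of rib 16 mm wide, 50 mm long but 40 mm high. Origin and axes as on the larger board. The two boards stand to the right of the jig, either one nearer to the robot. To be left alone
- tub: open clear plastic tub 150 x 110 x 75 mm with pink mix, left of the jig, origin under its middle; leave alone
- mould_tray: white moulding tray 110 mm (x) by 200 mm (y), 56 mm high with eight domes, left of the jig, origin under its middle; leave alone
- screwdriver: screwdriver lying at the far right, about 200 mm long, origin under its middle, handle to its -x; leave alone
Mind the look-alikes: they are no part of the job. Leave any black or pink look-alike of the end_board alone.

How it is judged:
By the outcome, as a careful person would: the job done as asked, in the order asked, and still so for the second after the job is handed in, while the arm keeps its last pose, push and grip.
It also fails if it takes over 40 s, if anything falls off the work surface, if the arm or the gripper's body presses on something with over 40 N, if the wrist force passes 120 N, or if a joint passes its speed limit or range.

## Working session

There is one attempt and no reset: what is moved stays moved. The work goes in short steps, Python scripts to look and compute and a tool call to move; the robot and the scene stay as the last step left them, time stands still between calls to the robot, and variables do not carry over. Pictures are saved under pics/ and viewed, and the job is handed in when it is done.

Besides the shell and the picture viewer there is one more tool, called after "Request:" in YAML: its name, and indented under it one key for each argument. drive_tool: Moves the arm, as the interface text tells. Its arguments: {"type":"object","properties":{"targets":{"type":"array"},"jaw":{"type":"number"}},"required":["targets"]}

```bash
ls; mkdir -p pics; cat > h.py <<'E'
import numpy as np, cv2, pickle
from station import bot
def save(f,name,crop=None,scale=1):
    p=f["pixels"][:,:,::-1]
    if crop: p=p[crop[1]:crop[3],crop[0]:crop[2]]
    if scale!=1: p=cv2.resize(p,None,fx=scale,fy=scale,interpolation=cv2.INTER_CUBIC)
    cv2.imwrite("pics/"+name,p)
def foc(f): return 200/np.tan(np.radians(f["fov_y"])/2)
def proj(f,X):
    c=np.atleast_2d(X)@np.array(f["R"]).T+np.array(f["t"]); F=foc(f)
    return np.c_[F*c[:,0]/c[:,2]+f["cx"],F*c[:,1]/c[:,2]+f["cy"]]
def onplane(f,uv,z):
    uv=np.atleast_2d(uv); F=foc(f); R=np.array(f["R"]); t=np.array(f["t"])
    d=np.c_[(uv[:,0]-f["cx"])/F,(uv[:,1]-f["cy"])/F,np.ones(len(uv))]@R
    C=-R.T@t
    s=(z-C[2])/d[:,2]
    return C+d*s[:,None]
E
python3 - <<'E'
from h import *
for n in("side","top"):
    f=bot.grab_frame(n); save(f,n+"0.png"); pickle.dump(f,open(n+"0.pkl","wb"))
    print(n,f["fov_y"],f["cx"],f["cy"],-np.array(f["R"]).T@f["t"], np.round(f["R"],3).tolist())
    for k in["jig","mould","end_board","small_board","tub","mould_tray","screwdriver"]:
        for d in bot.trace(f,k): print(k,round(d["conf"],2),d["extent"],d["pixels"].sum())
print(bot.get_obs())
E
```

```text
pics
side 45.15596510297807 320.38450075083904 187.45215670611682 [0.50198558 0.85064532 1.00561503] [[-0.995, -0.097, -0.018], [-0.059, 0.728, -0.683], [0.08, -0.679, -0.73]]
jig 0.89 [253.7, 162.6, 396.6, 246.9] 7242
mould 0.84 [273.0, 172.1, 352.7, 223.0] 2697
end_board 0.79 [317.3, 113.3, 338.4, 149.3] 453
end_board 0.6 [277.1, 118.8, 298.4, 154.5] 479
end_board 0.57 [280.9, 89.4, 308.1, 117.0] 467
small_board 0.9 [373.7, 129.7, 395.7, 153.3] 278
tub 0.72 [345.2, 301.1, 425.8, 378.4] 4850
screwdriver 0.71 [345.7, 102.4, 397.5, 111.2] 247
screwdriver 0.61 [251.6, 161.2, 397.6, 245.4] 7476
top 54.85927617093376 321.9220846654245 206.35305586948994 [ 0.5247057  -0.03543478  1.09867851] [[-0.014, -1.0, -0.014], [-0.997, 0.015, -0.07], [0.07, 0.013, -0.997]]
jig 0.9 [274.9, 139.9, 355.3, 275.5] 7466
mould 0.97 [292.3, 156.5, 338.1, 240.3] 2267
end_board 0.85 [387.9, 144.7, 429.8, 168.0] 452
end_board 0.64 [450.0, 138.1, 484.4, 166.5] 416
end_board 0.61 [395.9, 188.4, 436.9, 212.4] 401
small_board 0.59 [400.5, 256.8, 427.4, 280.4] 244
tub 0.69 [149.5, 240.5, 204.3, 300.7] 2883
mould_tray 0.71 [135.0, 165.9, 211.7, 207.0] 2854
screwdriver 0.69 [473.2, 241.8, 496.2, 278.6] 344
{'time_s': 0.8, 'qpos': array([-1.30987444e+00,  2.63885280e-01,  1.60396414e+00, -4.71217134e-05,
        1.27368714e+00, -3.68960281e-02]), 'joint_velocities': array([-0.00077028,  0.00165388, -0.00027936,  0.00078967, -0.00074858,
        0.00014605]), 'joint_torque': array([-4.72188240e-04, -5.01972735e+01, -3.57233477e+01,  7.29276845e-02,
        1.81319879e-02,  9.61101364e-06]), 'tcp_pos': array([ 0.19805908, -0.64530662,  0.23873505]), 'eef_rot': array([ 3.51035343e-05,  8.04191541e-01, -5.94370225e-01,  7.87668940e-06]), 'ft_force': array([ 0.4164645 , -0.70094241,  0.65950544]), 'wrist_torque': array([ 0.00832989,  0.01112473, -0.02000111]), 'grip_width': 0.08793551604704918}
```

View pics/side0.png

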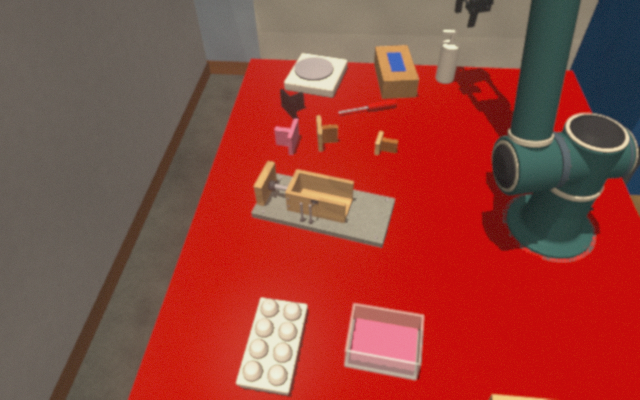

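View pics/top0.png

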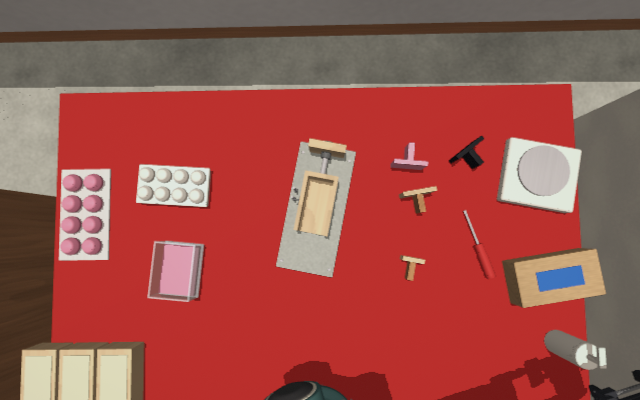

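```bash
python3 - <<'E'
from h import *
s=pickle.load(open("side0.pkl","rb"));t=pickle.load(open("top0.pkl","rb"))
save(t,"topz.png",(260,120,500,300),3.3)
save(s,"sidez.png",(240,80,420,255),3.3)
E
```

```text
(no output)
```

View pics/topz.png

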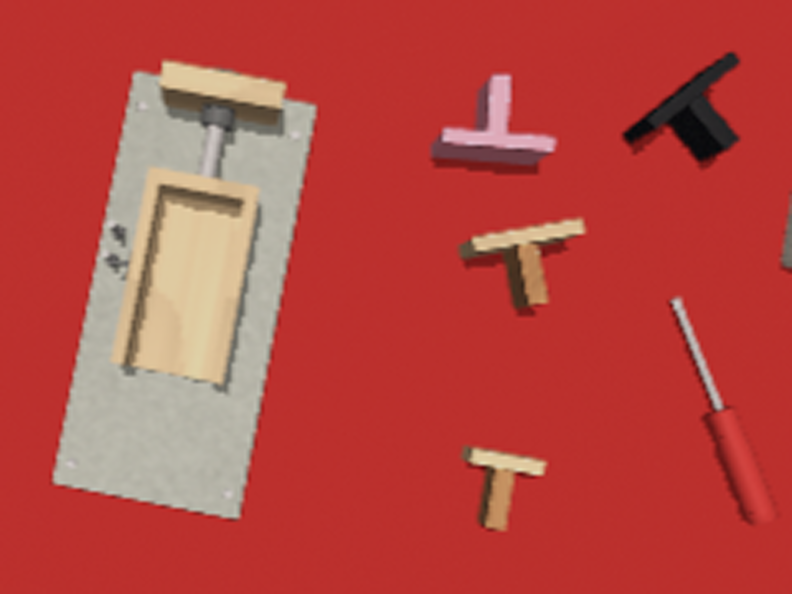

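View pics/sidez.png

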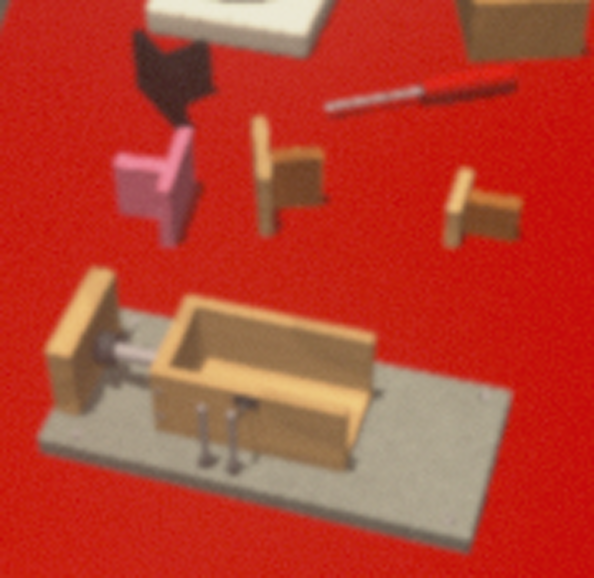

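```bash
cat > fit.py <<'E'
from h import *
from scipy.optimize import minimize
S=4
def box(x0,x1,y0,y1,z0,z1): return np.array([[x,y,z] for x in(x0,x1) for y in(y0,y1) for z in(z0,z1)],float)
BOARD=[box(-.012,0,-.045,.045,0,.07),box(-.062,-.012,-.008,.008,0,.06)]
SMALL=[box(-.012,0,-.03,.03,0,.045),box(-.062,-.012,-.008,.008,0,.04)]
DECK=[box(-.11,.25,-.08,.08,0,.02)]
MOULD=[box(0,.16,-.045,-.035,.02,.09),box(0,.16,.035,.045,.02,.09),box(.15,.16,-.045,.045,.02,.09),box(0,.16,-.045,.045,.02,.03)]
def place(P,x,y,z,yaw):
    c,s=np.cos(yaw),np.sin(yaw)
    return P@np.array([[c,s,0],[-s,c,0],[0,0,1]])+[x,y,z]
def render(f,parts,pose,roi):
    x0,y0,x1,y1=roi; m=np.zeros(((y1-y0)*S,(x1-x0)*S),np.uint8)
    for P in parts:
        uv=proj(f,place(P,*pose)); uv=((uv+.5-[x0,y0])*S-.5)
        h=cv2.convexHull(np.round(uv*16).astype(np.int32))
        cv2.fillConvexPoly(m,h,255,lineType=cv2.LINE_AA,shift=4)
    return cv2.GaussianBlur(m.astype(np.float32)/255,(0,0),S*.5)
def mask(f,roi,fn):
    x0,y0,x1,y1=roi; p=f["pixels"][y0:y1,x0:x1].astype(np.float32)
    p=cv2.resize(p,None,fx=S,fy=S,interpolation=cv2.INTER_CUBIC)
    return cv2.GaussianBlur(fn(p).astype(np.float32),(0,0),S*.5)
wood=lambda p:(p[...,1]/np.maximum(p[...,0],1))>.42
def fit(fs,parts,rois,p0,z,fn=wood,ign=None,free=(0,1,2)):
    ms=[mask(f,r,fn) for f,r in zip(fs,rois)]
    def cost(q):
        c=0
        for i,(f,r,m) in enumerate(zip(fs,rois,ms)):
            d=np.abs(render(f,parts,(q[0],q[1],z,q[2]),r)-m)
            if ign is not None and ign[i] is not None: d=d*ign[i]
            c+=d.sum()
        return c/S/S
    b=None
    for dx in(.01,-.006):
        q=np.array(p0,float) if b is None else b.x
        sim=np.array([q,q+[dx,0,0],q+[0,dx,0],q+[0,0,dx*10]])
        b=minimize(cost,q,method="Nelder-Mead",options=dict(initial_simplex=sim,xatol=1e-5,fatol=1e-3,maxiter=400))
    return b.x,b.fun
def overlay(f,lst,roi,name,k=5):
    x0,y0,x1,y1=roi
    p=cv2.resize(f["pixels"][y0:y1,x0:x1,::-1],None,fx=k,fy=k,interpolation=cv2.INTER_CUBIC)
    for parts,pose in lst:
        for P in parts:
            uv=((proj(f,place(P,*pose))+.5-[x0,y0])*k-.5)
            for a in range(8):
                for b in range(a+1,8):
                    if bin(a^b).count("1")==1: cv2.line(p,tuple(np.int32(uv[a])),tuple(np.int32(uv[b])),(255,0,0),1,cv2.LINE_AA)
    cv2.imwrite("pics/"+name,p)
E
cat > a.py <<'E'
from fit import *
s=pickle.load(open("side0.pkl","rb"));t=pickle.load(open("top0.pkl","rb"))
rs=(306,105,348,158);rt=(390,180,445,220)
p0=onplane(t,[[417,193]],.07)[0]; p0=[p0[0],p0[1],.15]; print(p0)
for nm,fs,rr in(("top",[t],[rt]),("side",[s],[rs]),("both",[t,s],[rt,rs])):
    q,c=fit(fs,BOARD,rr,p0,0.); print("board",nm,np.round(q,4),round(c,1))
qb=q
# deck : ignore post region
rt2=(265,130,365,285); rs2=(245,150,405,255)
nr=lambda p:(p[...,1]/np.maximum(p[...,0],1))>.5
p0=[.52,0.02,-.2]
c=onplane(t,[[316,235]],.02)[0]; p0=[c[0],c[1],-.2]; print(p0)
def ignfor(f,r,rect):
    m=np.ones(((r[3]-r[1])*S,(r[2]-r[0])*S),np.float32)
    x0,y0,x1,y1=rect; m[max(0,(y0-r[1])*S):(y1-r[1])*S,max(0,(x0-r[0])*S):(x1-r[0])*S]=0; return m
it=ignfor(t,rt2,(300,130,350,158)); is_=ignfor(s,rs2,(245,150,360,205))
for nm,fs,rr,ig in(("top",[t],[rt2],[it]),("side",[s],[rs2],[is_]),("both",[t,s],[rt2,rs2],[it,is_])):
    q,cc=fit(fs,DECK,rr,p0,0.,nr,ig); print("deck",nm,np.round(q,4),round(cc,1))
qd=q
qm=tuple((*q[:2],0,q[2])); pb=(qb[0],qb[1],0,qb[2])
overlay(t,[(BOARD,pb),(DECK,qm),(MOULD,qm)],(265,130,445,285),"ovt.png",4)
overlay(s,[(BOARD,pb),(DECK,qm),(MOULD,qm)],(245,100,405,255),"ovs.png",4)
E
python3 a.py
```

```text
[np.float64(0.6288762478967452), np.float64(-0.2764771064503117), 0.15]
board top [ 0.6416 -0.2841  0.1607] 22.3
board side [ 0.6404 -0.2819  0.1793] 68.8
board both [ 0.6414 -0.2838  0.1608] 99.9
[np.float64(0.5204633913619858), np.float64(-0.003489590784657423), -0.2]
deck top [ 0.5273  0.0103 -0.2049] 36.1
deck side [ 0.5262  0.0104 -0.2063] 75.2
deck both [ 0.527   0.0103 -0.2061] 127.9
```

View pics/ovt.png

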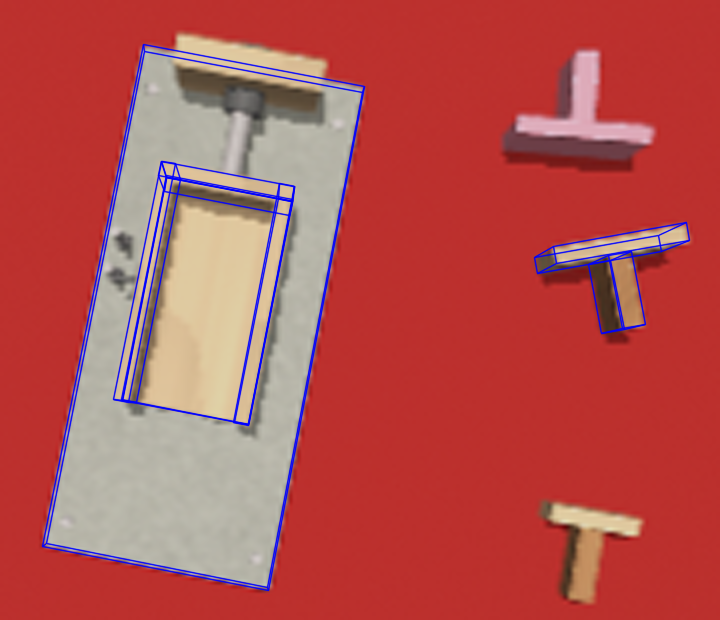

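View pics/ovs.png

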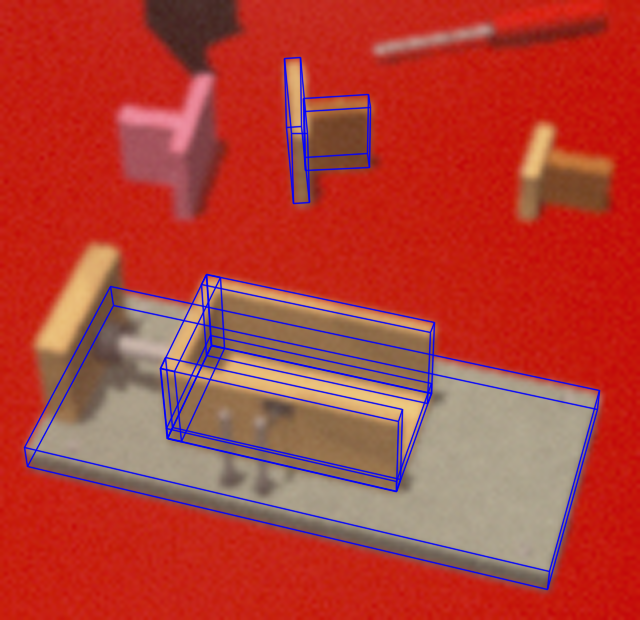

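```bash
cat > plan.py <<'E'
import sys
from h import *
from scipy.spatial.transform import Rotation as Ro
def plan(goal,ang,n=12,smax=.045,amax=.13,quiet=False):
    o=bot.get_obs(); p=o["tcp_pos"]; w,x,y,z=o["eef_rot"]; R=Ro.from_quat([x,y,z,w])
    G=Ro.from_euler("z",ang)*Ro.from_euler("x",np.pi)
    best=G
    print("t",round(o["time_s"],2),"p",np.round(p,4),"ang",round(np.arctan2(*R.as_matrix()[[1,0],0]),4),"tilt",np.round(R.as_matrix()[:2,2],4),"F",np.round(o["ft_force"],2),"M",np.round(o["wrist_torque"],2),"grip",round(o["grip_width"],4),"q",np.round(o["qpos"],2))
    e=np.array(goal)-p
    rows=[]
    for i in range(n):
        d=np.array(goal)-p; L=np.linalg.norm(d)
        if L>smax: d*=smax/L
        rv=(R.inv()*G).as_rotvec(); A=np.linalg.norm(rv)
        if A>amax: rv*=amax/A
        dt=R.inv().apply(d)
        row=np.round(np.r_[dt/.8,rv/.15],4)
        if np.abs(row).max()<1e-3: break
        rows.append(row.tolist())
        p=p+R.apply(row[:3]*.8); R=R*Ro.from_rotvec(row[3:]*.15)
    for r in rows: print(r)
if __name__=="__main__":
    a=[float(v) for v in sys.argv[1:]]
    plan(a[:3],a[3],*( [int(a[4])] if len(a)>4 else []),**({"smax":a[5]} if len(a)>5 else {}))
E
python3 plan.py .6047 -.2897 .20 -1.410
```

```text
t 0.8 p [ 0.1981 -0.6453  0.2387] ang -1.273 tilt [-0.     -0.0001] F [ 0.42 -0.7   0.66] M [ 0.01  0.01 -0.02] grip 0.0879 q [-1.31  0.26  1.6  -0.    1.27 -0.04]
[-0.0229, -0.0512, 0.004, 0.0003, -0.0004, 0.8667]
[-0.0294, -0.0478, 0.004, -0.0, 0.0, 0.0469]
[-0.0297, -0.0476, 0.004, -0.0, 0.0, -0.0]
[-0.0297, -0.0476, 0.004, -0.0, 0.0, -0.0]
[-0.0297, -0.0476, 0.004, -0.0, 0.0, -0.0]
[-0.0297, -0.0476, 0.004, -0.0, 0.0, -0.0]
[-0.0297, -0.0476, 0.004, -0.0, 0.0, -0.0]
[-0.0297, -0.0476, 0.0041, -0.0, 0.0, -0.0]
[-0.0297, -0.0476, 0.004, -0.0, 0.0, -0.0]
[-0.0297, -0.0476, 0.0041, -0.0, 0.0, -0.0]
[-0.0297, -0.0476, 0.004, -0.0, 0.0, -0.0]
[-0.0296, -0.0476, 0.0041, -0.0, 0.0, -0.0]
```

Request:
drive_tool:
  targets:
    - [-0.023, -0.051, 0.004, 0, 0, 0.5]
    - [-0.029, -0.048, 0.004, 0, 0, 0.41]
    - [-0.03, -0.048, 0.004, 0, 0, 0]
    - [-0.03, -0.048, 0.004, 0, 0, 0]
    - [-0.03, -0.048, 0.004, 0, 0, 0]
    - [-0.03, -0.048, 0.004, 0, 0, 0]
    - [-0.03, -0.048, 0.004, 0, 0, 0]
    - [-0.03, -0.048, 0.004, 0, 0, 0]
    - [-0.03, -0.048, 0.004, 0, 0, 0]
    - [-0.03, -0.048, 0.004, 0, 0, 0]
    - [-0.03, -0.048, 0.004, 0, 0, 0]
  jaw: 1

```text
time_s: 1.9
tcp_pos: [0.5823, -0.3134, 0.2038]
eef_rot: [0.002, 0.756, -0.655, 0.004]
ft_force: [0.3, -0.7, -0.3]
grip_width: 0.0879
```

```bash
python3 plan.py .6047 -.2897 .1 -1.410
```

```text
t 1.9 p [ 0.5823 -0.3134  0.2038] ang -1.4272 tilt [ 0.003  -0.0076] F [ 0.29 -0.69 -0.27] M [-0.03 -0.01  0.03] grip 0.0879 q [-0.53  0.26  1.68 -0.01  1.2   0.9 ]
[-0.0109, -0.0131, 0.0536, -0.0119, -0.0533, -0.1143]
[-0.0103, -0.0134, 0.0537, 0.0, -0.0, -0.0]
[-0.0042, -0.0056, 0.0224, 0.0, -0.0, -0.0]
```

Request:
drive_tool:
  targets:
    - [-0.011, -0.013, 0.04, -0.01, -0.05, -0.11]
    - [-0.011, -0.014, 0.04, 0, 0, 0]
    - [-0.004, -0.006, 0.04, 0, 0, 0]
    - [0, 0, 0.01, 0, 0, 0]
    - [0, 0, 0, 0, 0, 0]

```text
time_s: 2.4
tcp_pos: [0.6139, -0.2826, 0.0992]
eef_rot: [-0.001, 0.765, -0.644, 0.003]
ft_force: [-0.1, 0.7, 0.7]
grip_width: 0.0884
```

```bash
python3 plan.py .6047 -.2897 .017 -1.410 12 .03; python3 - <<'E'
from fit import *
for n,b in(("side",(290,20,420,160)),("top",(350,120,480,270))):
    f=bot.grab_frame(n); pickle.dump(f,open(n+"1.pkl","wb")); save(f,n+"1.png",b,4)
E
```

```text
t 2.4 p [ 0.6139 -0.2826  0.0992] ang -1.4004 tilt [ 0.0067 -0.0019] F [-0.08  0.67  0.73] M [ 0.   -0.02 -0.02] grip 0.0884 q [-0.47  0.37  1.73  0.    1.03  0.93]
[0.0024, 0.0049, 0.0371, -0.042, -0.0201, 0.0642]
[0.0025, 0.0046, 0.0371, 0.0, 0.0, -0.0]
[0.0019, 0.0036, 0.0285, 0.0, 0.0, -0.0]
```

View pics/side1.png

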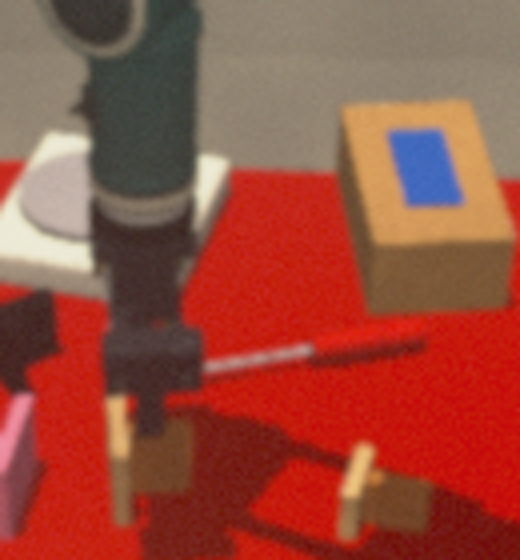

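View pics/top1.png

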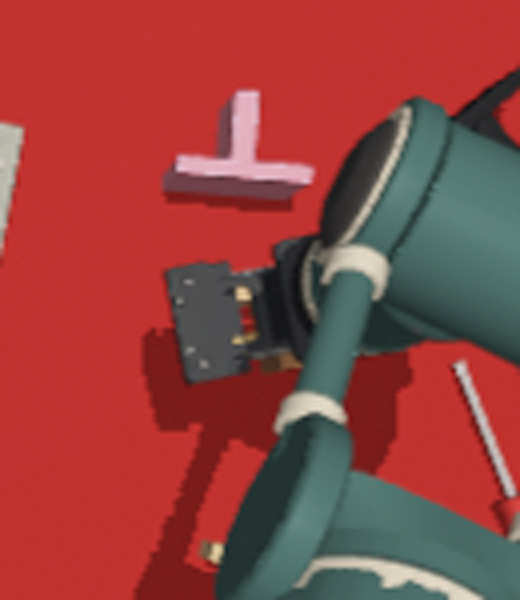

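Request:
drive_tool:
  targets:
    - [0.002, 0.014, 0, -0.04, -0.02, 0.06]
    - [0, 0, 0, 0, 0, 0]

```text
time_s: 2.7
tcp_pos: [0.6041, -0.2891, 0.1045]
eef_rot: [-0.001, 0.761, -0.649, 0.003]
ft_force: [1.1, 0.1, 0.4]
grip_width: 0.0882
```

```bash
python3 plan.py .6047 -.2897 .017 -1.410 12 .03
```

```text
t 2.7 p [ 0.6041 -0.2891  0.1045] ang -1.4121 tilt [ 0.0062 -0.0035] F [1.08 0.14 0.43] M [ 0.04  0.   -0.01] grip 0.0882 q [-0.48  0.36  1.74 -0.    1.03  0.93]
[0.0001, -0.0, 0.0375, -0.0368, -0.0297, -0.0136]
[0.0003, -0.0002, 0.0375, 0.0, 0.0, -0.0]
[0.0003, -0.0003, 0.0344, 0.0, 0.0, -0.0]
```

Good alignment; descend vertically.

Request:
drive_tool:
  targets:
    - [0, 0, 0.025, -0.04, -0.03, -0.01]
    - [0, 0, 0.025, 0, 0, 0]
    - [0, 0, 0.025, 0, 0, 0]
    - [0, 0, 0.02, 0, 0, 0]
    - [0, 0, 0, 0, 0, 0]

```text
time_s: 3.2
tcp_pos: [0.6057, -0.2931, 0.0284]
eef_rot: [-0.001, 0.76, -0.65, 0.004]
ft_force: [0.2, -0.5, -0.8]
grip_width: 0.0881
```

```bash
python3 plan.py .6047 -.2897 .017 -1.410 12 .03
```

```text
t 3.2 p [ 0.6057 -0.2931  0.0284] ang -1.4141 tilt [ 0.0067 -0.0038] F [ 0.24 -0.46 -0.84] M [ 0.02  0.   -0.05] grip 0.0881 q [-0.49  0.45  1.78 -0.    0.91  0.93]
[-0.0044, 0.0007, 0.0142, -0.0399, -0.0323, -0.0272]
```

Request:
drive_tool:
  targets:
    - [-0.0044, 0, 0.007, -0.05, -0.04, -0.03]
    - [0, 0, 0.007, 0, 0, 0]
    - [0, 0, 0, 0, 0, 0]

```text
time_s: 3.5
tcp_pos: [0.6056, -0.2897, 0.0166]
eef_rot: [0.0, 0.762, -0.648, -0.001]
ft_force: [0.8, 0.4, -0.3]
grip_width: 0.0883
```

```bash
python3 plan.py .6047 -.2897 .017 -1.410 12 .03
```

```text
t 3.5 p [ 0.6056 -0.2897  0.0166] ang -1.4095 tilt [-0.0019  0.0012] F [ 0.79  0.39 -0.26] M [-0.01 -0.01 -0.05] grip 0.0883 q [-0.48  0.46  1.78  0.    0.9   0.93]
[-0.0002, 0.0011, -0.0005, 0.0113, 0.0098, 0.0031]
```

Request:
drive_tool:
  targets:
    - [0, 0.001, 0, 0.01, 0.01, 0]
    - [0, 0, 0, 0, 0, 0]
    - [0, 0, 0, 0, 0, 0]
    - [0, 0, 0, 0, 0, 0]
    - [0, 0, 0, 0, 0, 0]
    - [0, 0, 0, 0, 0, 0]
    - [0, 0, 0, 0, 0, 0]
    - [0, 0, 0, 0, 0, 0]
  jaw: -1

```text
time_s: 4.3
tcp_pos: [0.6068, -0.2907, 0.0196]
eef_rot: [-0.0, 0.762, -0.648, 0.003]
ft_force: [-0.2, 0.5, 0.2]
grip_width: 0.0262
```

```bash
python3 plan.py .6047 -.2897 .14 -1.410 12 .03
```

```text
t 4.3 p [ 0.6068 -0.2907  0.0196] ang -1.4092 tilt [ 0.0045 -0.0026] F [-0.23  0.53  0.19] M [0.02 0.04 0.02] grip 0.0262 q [-0.48  0.46  1.78 -0.    0.9   0.93]
[-0.0003, 0.0004, -0.0375, -0.027, -0.022, 0.0056]
[-0.0004, 0.0006, -0.0375, -0.0, -0.0, -0.0]
[-0.0004, 0.0006, -0.0375, -0.0, -0.0, -0.0]
[-0.0004, 0.0006, -0.0375, -0.0, -0.0, -0.0]
```

Request:
drive_tool:
  targets:
    - [0, 0.002, 0.003, -0.03, -0.02, 0]
    - [0, 0, 0, 0, 0, 0]
    - [0, 0, 0, 0, 0, 0]
    - [0, 0, 0, 0, 0, 0]

```text
time_s: 4.7
tcp_pos: [0.6051, -0.2909, 0.0171]
eef_rot: [0.0, 0.762, -0.648, -0.0]
ft_force: [-0.7, 0.4, 0.9]
grip_width: 0.0161
```

```bash
python3 plan.py .6047 -.2897 .15 -1.410 12 .03
```

```text
t 4.7 p [ 0.6051 -0.2909  0.0171] ang -1.4092 tilt [-0.0009  0.    ] F [-0.66  0.43  0.93] M [0.06 0.03 0.01] grip 0.0161 q [-0.49  0.46  1.78 -0.    0.9   0.92]
[-0.0004, 0.0001, -0.0375, 0.0059, 0.0011, 0.0054]
[-0.0004, 0.0001, -0.0375, 0.0, -0.0, -0.0]
[-0.0003, 0.0001, -0.0375, 0.0, -0.0, -0.0]
[-0.0004, 0.0, -0.0375, 0.0, -0.0, -0.0]
[-0.0001, 0.0, -0.0162, 0.0, -0.0, -0.0]
```

Request:
drive_tool:
  targets:
    - [0, 0, -0.01, 0, 0, 0]
    - [0, 0, -0.03, 0, 0, 0]
    - [0, 0, -0.04, 0, 0, 0]
    - [0, 0, -0.04, 0, 0, 0]
    - [0, 0, -0.03, 0, 0, 0]
    - [0, 0, -0.005, 0, 0, 0]

```text
time_s: 5.3
tcp_pos: [0.6019, -0.2895, 0.1422]
eef_rot: [0.002, 0.762, -0.648, -0.005]
ft_force: [0.1, -0.2, -1.5]
grip_width: 0.0157
```

```bash
python3 plan.py .4614 .0240 .14 -1.777 12 .035
```

```text
t 5.3 p [ 0.6019 -0.2895  0.1422] ang -1.4092 tilt [-0.0097  0.0041] F [ 0.08 -0.16 -1.53] M [-0.    0.01  0.04] grip 0.0157 q [-0.49  0.33  1.71 -0.    1.12  0.92]
[-0.0423, 0.0112, 0.0006, 0.0231, 0.0092, 0.8663]
[-0.0405, 0.0166, 0.0005, 0.0231, 0.0091, 0.8663]
[-0.038, 0.0217, 0.0004, 0.0191, 0.0076, 0.7196]
[-0.0354, 0.0257, 0.0003, 0.0, 0.0, 0.0]
[-0.0354, 0.0257, 0.0003, 0.0, 0.0, 0.0]
[-0.0354, 0.0257, 0.0003, 0.0, 0.0, 0.0]
[-0.0354, 0.0257, 0.0003, 0.0, 0.0, 0.0]
[-0.0354, 0.0257, 0.0003, 0.0, 0.0, 0.0]
[-0.0354, 0.0257, 0.0002, 0.0, 0.0, 0.0]
[-0.0289, 0.021, 0.0002, 0.0, 0.0, 0.0]
```

Request:
drive_tool:
  targets:
    - [-0.025, 0.007, 0, 0.02, 0.01, 0.4]
    - [-0.04, 0.012, 0, 0.02, 0.01, 0.4]
    - [-0.0405, 0.0166, 0, 0.02, 0.01, 0.4]
    - [-0.038, 0.021, 0, 0, 0, 0.4]
    - [-0.037, 0.023, 0, 0, 0, 0.4]
    - [-0.036, 0.025, 0, 0, 0, 0.4]
    - [-0.035, 0.026, 0, 0, 0, 0.05]
    - [-0.035, 0.026, 0, 0, 0, 0]
    - [-0.035, 0.026, 0, 0, 0, 0]
    - [-0.03, 0.02, 0, 0, 0, 0]
    - [-0.015, 0.01, 0, 0, 0, 0]
    - [0, 0, 0, 0, 0, 0]

```text
time_s: 6.5
tcp_pos: [0.4468, 0.0319, 0.1315]
eef_rot: [-0.005, -0.623, 0.782, 0.004]
ft_force: [0.2, -0.5, -1.4]
grip_width: 0.0156
```

```bash
python3 plan.py .4614 .0240 .05 -1.777 12 .035
```

```text
t 6.5 p [0.4468 0.0319 0.1315] ang -1.7958 tilt [-0.013   0.0009] F [ 0.21 -0.46 -1.36] M [0.09 0.03 0.03] grip 0.0156 q [ 0.01 -0.07  2.17  0.    1.05  1.81]
[0.0022, -0.009, 0.0428, 0.0858, -0.0127, -0.1256]
[0.0025, -0.0084, 0.0429, 0.0, -0.0, -0.0]
[0.001, -0.0031, 0.0161, 0.0, -0.0, -0.0]
```

Request:
drive_tool:
  targets:
    - [0.002, -0.004, 0.025, 0.08, -0.01, -0.12]
    - [0.002, -0.004, 0.03, 0, 0, 0]
    - [0, 0, 0.025, 0, 0, 0]
    - [0, 0, 0, 0, 0, 0]

```text
time_s: 6.9
tcp_pos: [0.4526, 0.0256, 0.0648]
eef_rot: [-0.0, -0.631, 0.776, -0.001]
ft_force: [-0.7, -0.7, -2.4]
grip_width: 0.016
```

```bash
python3 plan.py .4614 .0240 .04 -1.777 12 .035;  python3 - <<'E'
from fit import *
for n,b in(("side",(245,110,445,260)),("top",(250,130,400,290))):
    f=bot.grab_frame(n); pickle.dump(f,open(n+"2.pkl","wb")); save(f,n+"2.png",b,3.7)
E
python3 plan.py .4614 .0240 .04 -1.777 12 .035
```

```text
t 6.9 p [0.4526 0.0256 0.0648] ang -1.7751 tilt [ 0.0006 -0.0018] F [-0.73 -0.7  -2.45] M [0.04 0.07 0.01] grip 0.016 q [ 0.    0.03  2.23 -0.    0.89  1.78]
[-0.0004, -0.0111, 0.031, -0.0062, -0.0108, 0.0124]
t 7.0 p [0.4548 0.0257 0.0673] ang -1.7753 tilt [ 0.0051 -0.0017] F [-0.11  0.15 -1.01] M [ 0.05  0.   -0.02] grip 0.0157 q [ 0.    0.03  2.22 -0.    0.89  1.78]
[0.0004, -0.0083, 0.0341, -0.0353, -0.004, 0.0112]
```

View pics/side2.png

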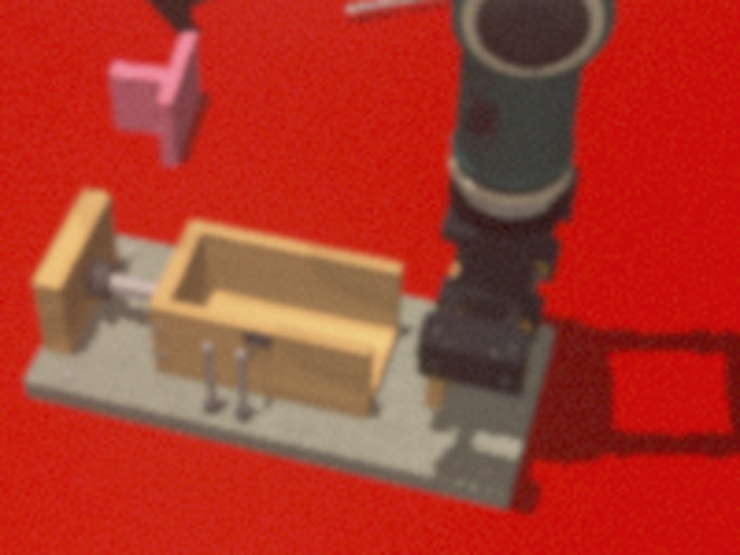

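View pics/top2.png

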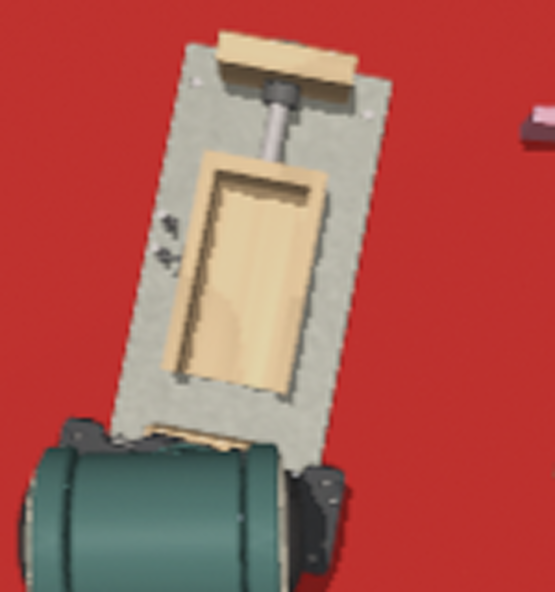

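```bash
cat > ov.py <<'E'
from fit import *
import sys
JIG=(.527,.0103,0,-.206)
def boardpose(o,h=.0171,lx=.0368):
    w,x,y,z=o["eef_rot"]
    from scipy.spatial.transform import Rotation as Ro
    M=Ro.from_quat([x,y,z,w]).as_matrix(); a=np.arctan2(M[1,0],M[0,0]); yaw=a+np.pi/2
    p=o["tcp_pos"]
    return (p[0]+lx*np.cos(yaw),p[1]+lx*np.sin(yaw),p[2]-h,yaw)
def injig(b):
    d=np.array(b[:2])-JIG[:2]; c,s=np.cos(JIG[3]),np.sin(JIG[3])
    return np.round([d[0]*c+d[1]*s,-d[0]*s+d[1]*c,b[2]-.02,b[3]-JIG[3]],4)
if __name__=="__main__":
    n=sys.argv[1]
    o=bot.get_obs(); b=boardpose(o); print("board in jig (x,y,z over deck,yaw)",injig(b))
    for c,r,k in(("top",(270,150,370,275),6),("side",(260,150,410,260),5)):
        f=pickle.load(open(f"{c}{n}.pkl","rb"))
        overlay(f,[(BOARD,b),(MOULD,JIG)],r,f"ov{c}{n}.png",k)
E
python3 ov.py 2
```

```text
board in jig (x,y,z over deck,yaw) [-0.037   0.0004  0.0302  0.0015]
```

View pics/ovtop2.png

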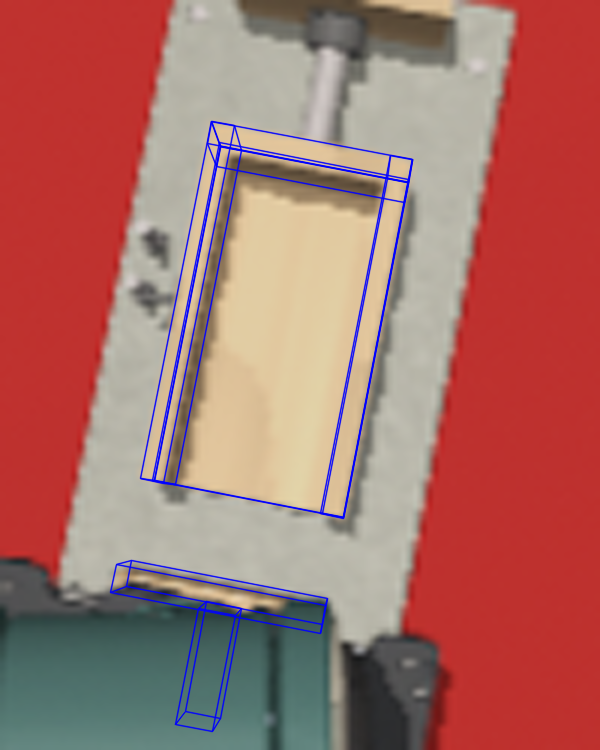

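View pics/ovside2.png

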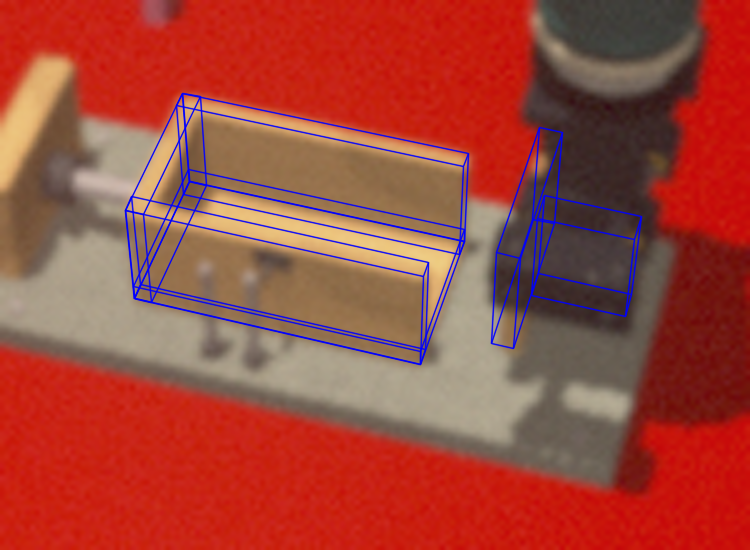

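```bash
python3 - <<'E'
from fit import *
from ov import boardpose
b=boardpose(bot.get_obs())
s=pickle.load(open("side2.pkl","rb"));t=pickle.load(open("top2.pkl","rb"))
save(s,"zs.png",(350,165,400,230),9); overlay(s,[(BOARD[:1],b)],(350,165,400,230),"zs2.png",9)
save(t,"zt.png",(278,236,338,266),10)
a=cv2.imread("pics/zs.png");c=cv2.imread("pics/zs2.png"); cv2.imwrite("pics/zss.png",cv2.resize(np.hstack([a,c]),None,fx=.85,fy=.85))
E
```

```text
(no output)
```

View pics/zss.png

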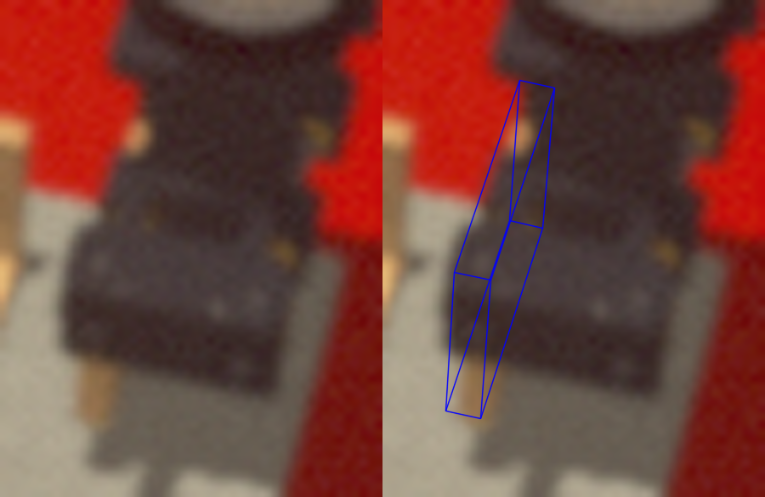

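View pics/zt.png

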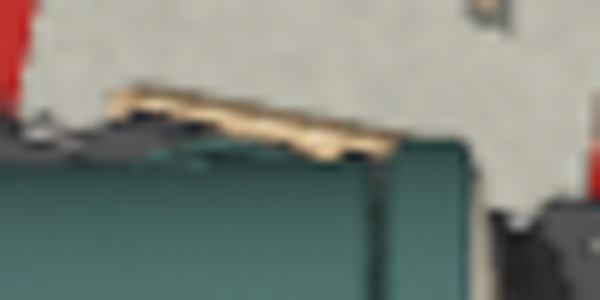

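Request:
drive_tool:
  targets:
    - [0, 0, 0.012, -0.03, 0, 0.01]
    - [0, 0, 0.012, 0, 0, 0]
    - [0, 0, 0.005, 0, 0, 0]
    - [0, 0, 0, 0, 0, 0]

```text
time_s: 7.4
tcp_pos: [0.4582, 0.0249, 0.0453]
eef_rot: [0.002, -0.63, 0.776, -0.002]
ft_force: [0.5, -0.8, -1.5]
grip_width: 0.016
```

```bash
python3 plan.py .4614 .0240 .0371 -1.777 12 .035;python3 -c "
from ov import *;print(injig(boardpose(bot.get_obs())))"
```

```text
t 7.4 p [0.4582 0.0249 0.0453] ang -1.7778 tilt [ 0.0064 -0.0009] F [ 0.53 -0.77 -1.51] M [0.07 0.05 0.  ] grip 0.016 q [ 0.    0.07  2.23 -0.    0.84  1.78]
[0.0002, -0.0041, 0.0103, -0.043, 0.003, -0.0054]
[-0.0335  0.0002  0.0082 -0.001 ]
```

Request:
drive_tool:
  targets:
    - [0, 0, 0.006, -0.04, 0, 0]
    - [0, 0, 0.003, 0, 0, 0]
    - [0, 0, 0, 0, 0, 0]

```text
time_s: 7.7
tcp_pos: [0.4588, 0.025, 0.038]
eef_rot: [0.001, -0.63, 0.776, -0.0]
ft_force: [-0.2, -0.1, -1.7]
grip_width: 0.0157
```

```bash
cat > st.sh <<'E'
python3 -c "
from ov import *;print('board',injig(boardpose(bot.get_obs())))"; python3 plan.py .4614 .0240 .0371 -1.777 1
E
bash st.sh
```

```text
board [-0.033   0.0004  0.0009 -0.0007]
t 7.7 p [0.4588 0.025  0.038 ] ang -1.7775 tilt [0.0011 0.0004] F [-0.15 -0.15 -1.72] M [0.05 0.02 0.02] grip 0.0157 q [-0.    0.08  2.23  0.    0.83  1.78]
[0.0005, -0.0035, 0.0011, -0.0064, 0.0044, -0.0034]
```

Request:
drive_tool:
  targets:
    - [0, -0.012, 0, 0, 0, 0]
    - [0, -0.012, 0, 0, 0, 0]
    - [0, -0.006, 0, 0, 0, 0]
    - [0, 0, 0, 0, 0, 0]

```text
time_s: 8.1
tcp_pos: [0.4856, 0.0196, 0.0387]
eef_rot: [0.001, -0.63, 0.776, -0.001]
ft_force: [-0.0, 0.4, -1.7]
grip_width: 0.0156
```

```bash
bash st.sh
```

```text
board [-0.0057  0.0006  0.0016 -0.0004]
t 8.1 p [0.4856 0.0196 0.0387] ang -1.7772 tilt [0.0032 0.0004] F [-0.05  0.35 -1.75] M [ 0.12  0.03 -0.03] grip 0.0156 q [-0.01  0.13  2.18  0.    0.83  1.77]
[0.0009, 0.0307, 0.0019, -0.0204, 0.0069, -0.0016]
```

Request:
drive_tool:
  targets:
    - [0.0007, 0, 0.002, -0.02, 0.005, 0]
    - [0, 0, 0.001, 0, 0, 0]

```text
time_s: 8.3
tcp_pos: [0.4861, 0.0189, 0.0369]
eef_rot: [-0.0, -0.63, 0.776, 0.0]
ft_force: [-3.8, -0.3, 10.0]
grip_width: 0.0156
```

```bash
bash st.sh; python3 - <<'E'
from fit import *
for n,b in(("side",(335,165,395,230)),("top",(270,220,345,275))):
    f=bot.grab_frame(n); pickle.dump(f,open(n+"3.pkl","wb")); save(f,n+"3.png",b,9)
E
bash st.sh
python3 ov.py 3
```

```text
board [-0.005   0.     -0.0002 -0.0006]
t 8.3 p [0.4861 0.0189 0.0369] ang -1.7774 tilt [-0.0002  0.0002] F [-3.81 -0.35 10.03] M [0.06 0.69 0.02] grip 0.0156 q [-0.01  0.13  2.18  0.    0.83  1.76]
[0.0001, 0.0315, -0.0002, 0.0018, 0.0009, -0.0027]
board [-0.005   0.0001 -0.0001 -0.0005]
t 8.4 p [0.4861 0.0189 0.037 ] ang -1.7773 tilt [0.0004 0.0001] F [-2.04 -0.59  3.93] M [-0.03  0.37  0.  ] grip 0.0157 q [-0.01  0.13  2.18  0.    0.83  1.76]
[0.0001, 0.0315, -0.0001, -0.0024, 0.0013, -0.0019]
board in jig (x,y,z over deck,yaw) [-0.005   0.0001 -0.0001 -0.0005]
```

View pics/side3.png

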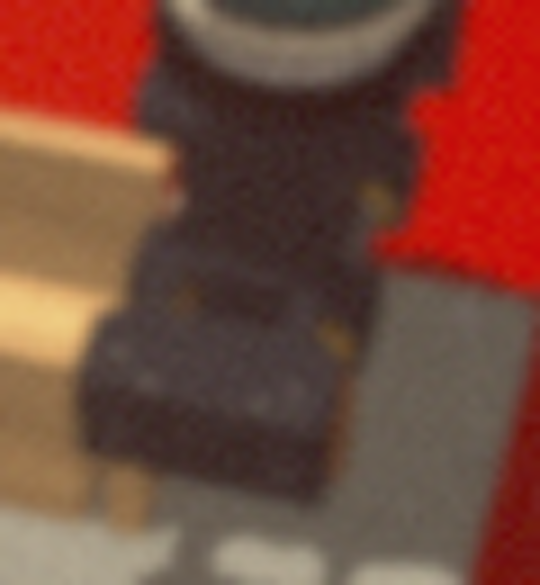

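View pics/ovtop3.png

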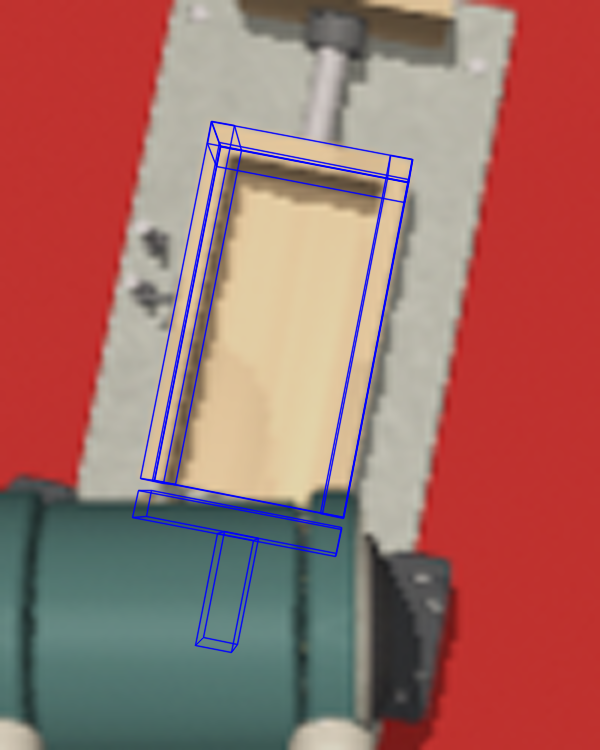

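View pics/ovside3.png

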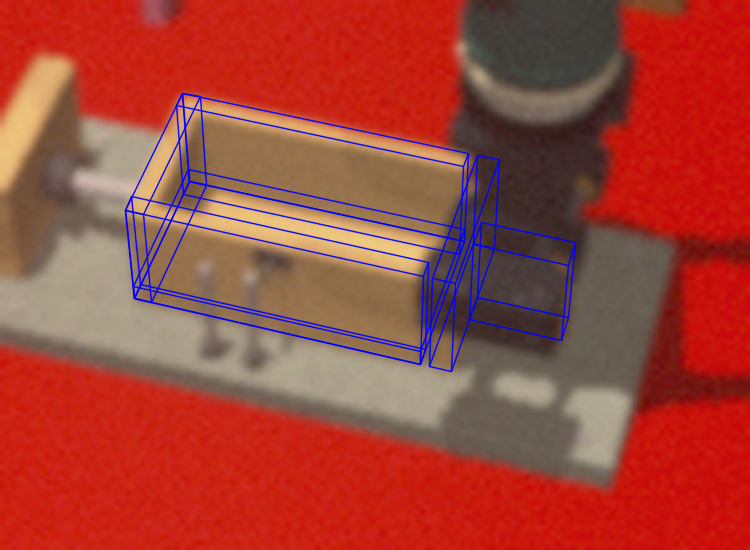

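View pics/top3.png

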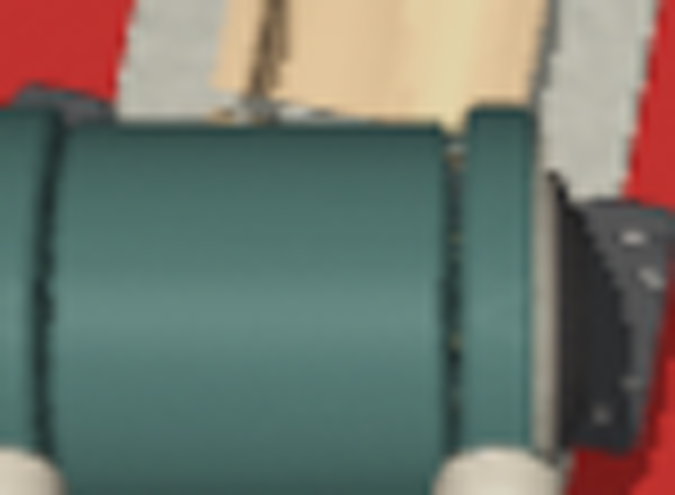

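Request:
drive_tool:
  targets:
    - [0, -0.003, -0.0003, 0, 0, 0]
    - [0, -0.003, 0, 0, 0, 0]

```text
time_s: 8.6
tcp_pos: [0.4904, 0.018, 0.0371]
eef_rot: [0.0, -0.63, 0.776, 0.0]
ft_force: [0.2, -0.2, -1.4]
grip_width: 0.0161
```

```bash
bash st.sh
```

```text
board [-0.0006  0.      0.     -0.0004]
t 8.6 p [0.4904 0.018  0.0371] ang -1.7772 tilt [0.0002 0.0002] F [ 0.2  -0.2  -1.37] M [0.03 0.05 0.  ] grip 0.0161 q [-0.01  0.14  2.17  0.    0.83  1.76]
[0.0001, 0.0371, 0.0, -0.0007, 0.0014, -0.0015]
```

Request:
drive_tool:
  targets:
    - [0, -0.003, 0.0004, 0, 0, 0]
    - [0, -0.003, 0.0004, 0, 0, 0]
    - [0, 0, 0, 0, 0, 0]

```text
time_s: 8.9
tcp_pos: [0.4938, 0.0173, 0.0371]
eef_rot: [-0.001, -0.63, 0.776, 0.002]
ft_force: [0.1, -0.6, -0.3]
grip_width: 0.0157
```

```bash
bash st.sh; python3 - <<'E'
from fit import *
for n,b in(("side",(290,165,370,235)),):
    f=bot.grab_frame(n); pickle.dump(f,open(n+"4.pkl","wb")); save(f,n+"4.png",b,9)
E
```

```text
board [ 0.0029  0.0001 -0.     -0.001 ]
t 8.9 p [0.4938 0.0173 0.0371] ang -1.7778 tilt [-0.0044  0.001 ] F [ 0.14 -0.63 -0.28] M [-0.06 -0.02  0.  ] grip 0.0157 q [-0.02  0.15  2.16  0.    0.84  1.76]
[0.0002, 0.0414, 0.0002, 0.0302, 0.0007, -0.0054]
```

View pics/side4.png

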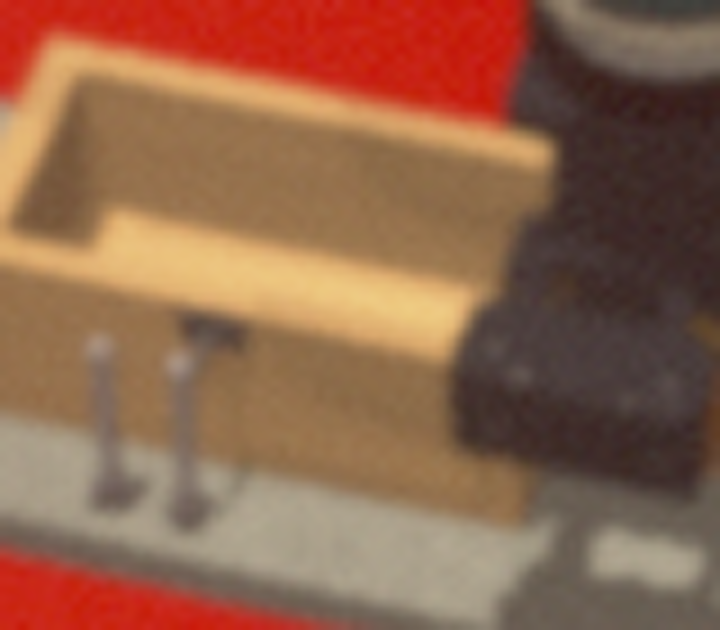

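Request:
drive_tool:
  targets:
    - [0, -0.003, 0.0003, 0.03, 0, 0]
    - [0, -0.003, 0.0003, 0, 0, 0]
    - [0, -0.002, 0, 0, 0, 0]

```text
time_s: 9.25
tcp_pos: [0.4962, 0.0169, 0.0372]
eef_rot: [-0.003, -0.63, 0.777, 0.004]
ft_force: [-4.3, 0.9, 6.4]
grip_width: 0.0156
```

```bash
bash st.sh
```

```text
board [ 0.0053  0.0001  0.0001 -0.0019]
t 9.25 p [0.4962 0.0169 0.0372] ang -1.7787 tilt [-0.0091  0.0018] F [-4.28  0.88  6.41] M [ 0.13  0.58 -0.13] grip 0.0156 q [-0.02  0.16  2.15  0.    0.85  1.76]
[0.0003, 0.0444, 0.0005, 0.0615, -0.001, -0.0114]
```

Request:
drive_tool:
  targets:
    - [0, -0.001, -0.0006, 0.06, 0, -0.01]
    - [0, -0.002, -0.0002, 0.02, 0, 0]

```text
time_s: 9.45
tcp_pos: [0.4965, 0.0168, 0.037]
eef_rot: [-0.001, -0.63, 0.776, 0.0]
ft_force: [-5.7, 1.6, 7.5]
grip_width: 0.0158
```

```bash
bash st.sh
```

```text
board [ 0.0056  0.     -0.0001 -0.0009]
t 9.45 p [0.4965 0.0168 0.037 ] ang -1.7777 tilt [-0.0012 -0.0001] F [-5.65  1.62  7.47] M [ 0.33  0.92 -0.09] grip 0.0158 q [-0.02  0.15  2.15 -0.    0.84  1.76]
[0.0001, 0.0448, -0.0001, 0.0078, -0.0025, -0.0049]
```

Request:
drive_tool:
  targets:
    - [0, -0.002, -0.0006, 0.01, 0, 0]
    - [0, -0.003, -0.0004, 0, 0, 0]
    - [0, -0.003, -0.0002, 0, 0, 0]

```text
time_s: 9.75
tcp_pos: [0.4996, 0.0162, 0.037]
eef_rot: [-0.002, -0.63, 0.777, 0.002]
ft_force: [-7.7, 2.4, 7.1]
grip_width: 0.0157
```

```bash
bash st.sh
```

```text
board [ 0.0088  0.0001 -0.0001 -0.0016]
t 9.75 p [0.4996 0.0162 0.037 ] ang -1.7784 tilt [-0.0059  0.0008] F [-7.72  2.44  7.12] M [ 0.28  0.8  -0.15] grip 0.0157 q [-0.02  0.16  2.14  0.    0.84  1.76]
[0.0003, 0.0487, 0.0002, 0.0396, -0.0029, -0.0093]
```

Request:
drive_tool:
  targets:
    - [0, -0.003, -0.0015, 0.04, 0, 0]
    - [0, -0.003, -0.0015, 0.02, 0, 0]

```text
time_s: 9.95
tcp_pos: [0.5011, 0.0157, 0.0373]
eef_rot: [-0.001, -0.63, 0.777, 0.001]
ft_force: [-4.5, 2.7, -2.7]
grip_width: 0.0156
```

```bash
bash st.sh
```

```text
board [ 0.0104 -0.0001  0.0002 -0.0022]
t 9.95 p [0.5011 0.0157 0.0373] ang -1.779 tilt [-0.0034 -0.0001] F [-4.48  2.73 -2.7 ] M [ 0.44  0.65 -0.11] grip 0.0156 q [-0.02  0.16  2.14 -0.    0.84  1.76]
[0.0001, 0.0508, 0.0004, 0.0221, -0.0053, -0.0132]
```

Request:
drive_tool:
  targets:
    - [0, -0.004, -0.0004, 0.02, 0, -0.01]
    - [0, -0.005, -0.001, 0.02, 0, -0.01]
    - [0, -0.005, -0.001, 0.03, 0, 0]

```text
time_s: 10.25
tcp_pos: [0.506, 0.0146, 0.037]
eef_rot: [-0.002, -0.631, 0.776, 0.002]
ft_force: [-8.9, 2.8, 4.2]
grip_width: 0.0158
```

```bash
bash st.sh; python3 - <<'E'
from fit import *
for n,b in(("side",(290,165,370,235)),("top",(270,170,370,275))):
    f=bot.grab_frame(n); pickle.dump(f,open(n+"5.pkl","wb")); save(f,n+"5.png",b,9 if n=="side" else 5.5)
E
bash st.sh
```

```text
board [ 0.0154 -0.0001 -0.0001 -0.0003]
t 10.25 p [0.506  0.0146 0.037 ] ang -1.7771 tilt [-0.0061 -0.    ] F [-8.88  2.75  4.19] M [ 0.58  1.11 -0.12] grip 0.0158 q [-0.02  0.17  2.13 -0.    0.85  1.76]
[-0.0001, 0.0562, 0.0003, 0.0394, -0.0085, -0.0009]
board [ 0.0157 -0.0001 -0.0001 -0.0003]
t 10.35 p [0.5063 0.0146 0.037 ] ang -1.7771 tilt [-0.0055 -0.0001] F [-7.91  2.74  2.85] M [ 0.48  0.86 -0.11] grip 0.0157 q [-0.02  0.17  2.13 -0.    0.85  1.76]
[-0.0, 0.0562, 0.0002, 0.0354, -0.0082, -0.0006]
```

View pics/side5.png

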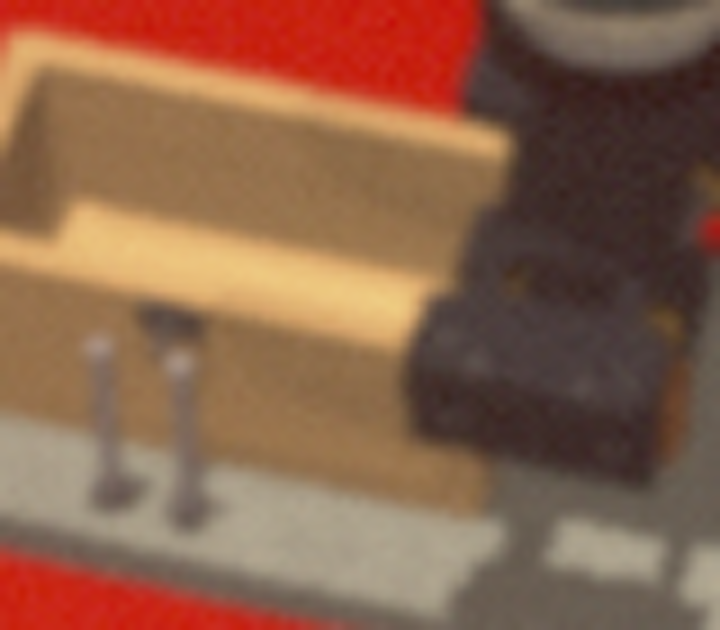

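View pics/top5.png

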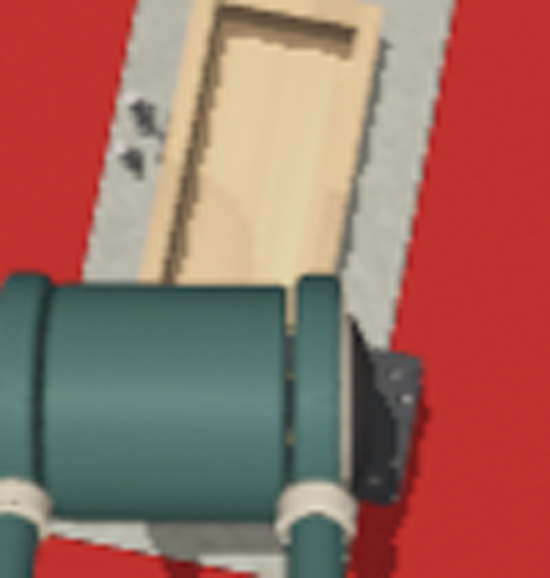

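```bash
cat > sled.py <<'E'
from fit import *
import sys
from scipy.optimize import minimize_scalar
from ov import JIG
HULL=[box(0,.16,-.045,.045,.02,.09)]
wd=lambda p:((p[...,2]/np.maximum(p[...,0],1))<.83)&((p[...,1]/np.maximum(p[...,0],1))>.5)
c,s_=np.cos(JIG[3]),np.sin(JIG[3])
def meas(f,roi):
    m=mask(f,roi,wd)
    def cost(d):
        return np.abs(render(f,HULL,(JIG[0]+d*c,JIG[1]+d*s_,0,JIG[3]),roi)-m).sum()
    g=np.arange(-.012,.04,.0005); v=[cost(d) for d in g]; i=int(np.argmin(v))
    r=minimize_scalar(cost,bounds=(g[i]-.001,g[i]+.001),method="bounded"); return r.x
n=sys.argv[1]
for cam,roi in(("top",(296,159,350,195)),):
    a=[meas(pickle.load(open(f"{cam}{k}.pkl","rb")),roi) for k in("0",n)]
    print(cam,np.round(a,4),"shift",round(a[1]-a[0],4))
# side: image shift of the mould's near wall pointer via template match
s0=pickle.load(open("side0.pkl","rb"))["pixels"]; sn=pickle.load(open(f"side{n}.pkl","rb"))["pixels"]
f=pickle.load(open("side0.pkl","rb"))
K=8
up=lambda im:cv2.resize(im.astype(np.float32),None,fx=K,fy=K,interpolation=cv2.INTER_CUBIC)
# rear-right inner top corner patch of far wall / rear wall, free of the pegs
x0,y0,x1,y1=285,168,315,186
T=up(s0[y0:y1,x0:x1]); W=up(sn[y0-12:y1+12,x0-25:x1+12])
r=cv2.matchTemplate(W,T,cv2.TM_CCOEFF_NORMED); _,mv,_,ml=cv2.minMaxLoc(r)
du=np.array([ml[0]/K-25,ml[1]/K-12])
P=np.array([JIG[0]+.155*c,JIG[1]+.155*s_,.09]); j=proj(f,P+np.array([c,s_,0])*.01)[0]-proj(f,P)[0]
print("side du",du,"per cm",np.round(j,2),"shift",round(.01*du@j/(j@j),4),"score",round(mv,3))
E
python3 sled.py 5
```

```text
top [0.0002 0.0151] shift 0.0149
side du [-5.125 -1.125] per cm [-3.55 -0.77] shift 0.0145 score 0.995
```

Request:
drive_tool:
  targets:
    - [0, -0.004, -0.0008, 0.05, 0, 0]
    - [0, -0.005, -0.0008, 0.05, 0, 0]

```text
time_s: 10.55
tcp_pos: [0.508, 0.0142, 0.037]
eef_rot: [-0.001, -0.63, 0.776, 0.0]
ft_force: [-10.2, 3.5, 8.2]
grip_width: 0.0157
```

```bash
bash st.sh; python3 - <<'E'
from fit import *
for n in("side","top"):
    f=bot.grab_frame(n); pickle.dump(f,open(n+"6.pkl","wb"))
E
bash st.sh; python3 sled.py 6
```

```text
board [ 0.0174 -0.0001 -0.0001 -0.0014]
t 10.55 p [0.508  0.0142 0.037 ] ang -1.7782 tilt [-0.0023 -0.0012] F [-10.19   3.53   8.22] M [ 0.73  1.59 -0.09] grip 0.0157 q [-0.02  0.17  2.13 -0.    0.84  1.76]
[-0.0, 0.0562, -0.0, 0.0133, -0.0111, -0.0077]
board [ 0.0176 -0.0001 -0.0001 -0.0013]
t 10.65 p [0.5082 0.0142 0.037 ] ang -1.7781 tilt [-0.0019 -0.0013] F [-8.67  3.55  6.85] M [ 0.63  1.44 -0.12] grip 0.0159 q [-0.02  0.17  2.13 -0.    0.84  1.76]
[0.0, 0.0562, -0.0, 0.0109, -0.0108, -0.0071]
top [0.0002 0.0168] shift 0.0166
side du [-5.75 -1.25] per cm [-3.55 -0.77] shift 0.0162 score 0.993
```

```bash
python3 - <<'E'
from fit import *
from ov import *
for i in range(6):
    for n in("side","top"):
        f=bot.grab_frame(n); pickle.dump(f,open(n+"7.pkl","wb"))
    o=bot.get_obs(); print(round(o["time_s"],2),injig(boardpose(o)),np.round(o["ft_force"],1),np.round(o["joint_velocities"],4).tolist())
for k in["end_board","small_board","mould","tub","mould_tray","screwdriver"]:
    for n in("side","top"):
        f=pickle.load(open(n+"7.pkl","rb"))
save(pickle.load(open("side7.pkl","rb")),"side7.png",(285,160,375,240),8.5)
t=pickle.load(open("top7.pkl","rb")); save(t,"top7.png")
E
python3 sled.py 7
```

```text
10.75 [ 0.0175 -0.0001 -0.0001 -0.0012] [-9.2  3.4  5.6] [-0.001, -0.0005, -0.0001, -0.0006, -0.0001, -0.0026]
10.85 [ 0.0175 -0.0001 -0.0001 -0.0013] [-9.7  2.3  6.4] [-0.0027, -0.0002, -0.0002, -0.0003, 0.0002, 0.0008]
10.95 [ 0.0175 -0.0001 -0.0001 -0.0012] [-10.1   3.7   5.9] [-0.0016, 0.001, 0.0, -0.0, -0.0002, 0.0012]
11.05 [ 0.0176 -0.0001 -0.0001 -0.0013] [-9.9  3.6  6.9] [0.0007, -0.0008, 0.0003, 0.0003, 0.0007, -0.0004]
11.15 [ 0.0175 -0.0001 -0.0001 -0.0012] [-9.8  2.1  5.9] [-0.0005, 0.0004, 0.0023, -0.0012, 0.0014, -0.0002]
11.25 [ 0.0175 -0.0001 -0.0001 -0.0012] [-9.1  3.6  6.4] [0.0001, -0.0012, -0.0004, 0.0006, -0.0008, 0.0008]
top [0.0002 0.0168] shift 0.0166
side du [-5.875 -1.25 ] per cm [-3.55 -0.77] shift 0.0166 score 0.992
```

View pics/side7.png

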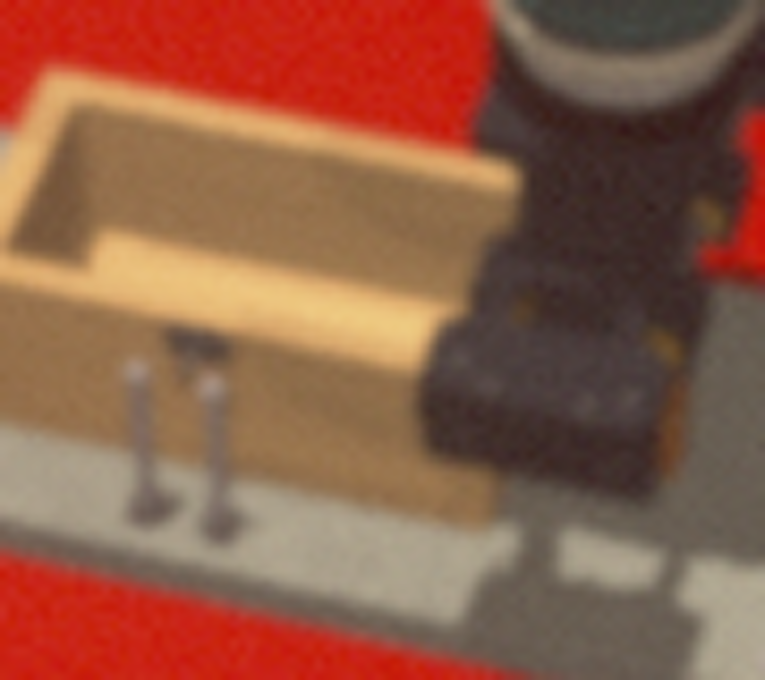

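View pics/top7.png

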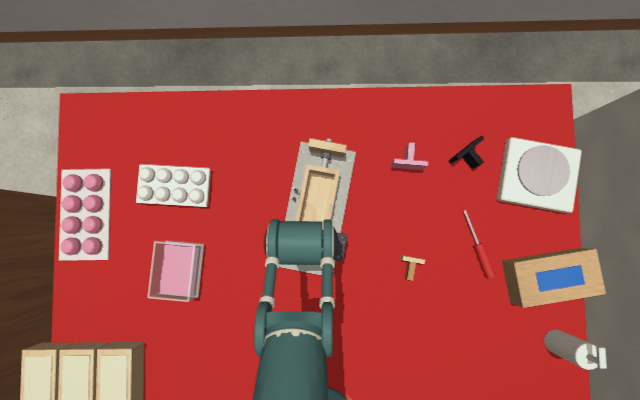

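```bash
python3 - <<'E'
from fit import *
fs=[]
for i in range(4): fs.append(bot.grab_frame("side"))
p=np.mean([f["pixels"].astype(float) for f in fs],0)
sat=(p[...,0]-p[...,2])/p[...,0]
rows=np.arange(205,232)
xs=[];ys=[]
for u in range(316,346):
    v=sat[rows,u]; 
    th=.3
    idx=[i for i in range(len(v)-1) if v[i]>=th>v[i+1]]
    if idx: i=idx[-1]; xs.append(u); ys.append(rows[i]+(v[i]-th)/(v[i]-v[i+1]))
xs=np.array(xs);ys=np.array(ys)
m=xs<336; a=np.polyfit(xs[m],ys[m],1)
for x,y in zip(xs,ys): print(x,round(y,2),round(y-np.polyval(a,x),2))
f=fs[0]; from ov import JIG
c,s=np.cos(JIG[3]),np.sin(JIG[3])
for d in(-.012,0,.1): 
    P=np.array([JIG[0]+(.0165+d)*c-.045*s,JIG[1]+(.0165+d)*s+.045*c,.02]); print(d,proj(f,P)[0],proj(f,P+np.array([-s,c,0])*.001)[0]-proj(f,P)[0])
E
```

```text
316 216.6 -0.03
317 216.82 -0.04
318 217.14 0.04
319 217.31 -0.02
320 217.57 0.02
321 217.82 0.03
322 218.07 0.04
323 218.29 0.04
324 218.43 -0.06
325 218.66 -0.06
326 218.97 0.02
327 219.26 0.07
328 219.42 0.01
329 219.62 -0.04
330 219.84 -0.05
331 220.15 0.03
332 220.4 0.05
333 220.6 0.02
334 220.81 -0.01
335 220.99 -0.06
336 221.22 -0.06
337 221.41 -0.1
338 221.6 -0.15
339 221.82 -0.15
340 222.01 -0.2
341 222.11 -0.33
342 221.75 -0.92
343 220.66 -2.24
344 217.98 -5.16
345 215.75 -7.62
-0.012 [342.06872585 222.02623966] [-0.10266681  0.28447812]
0 [337.67522152 221.01428988] [-0.10470563  0.28337514]
0.1 [301.75293826 212.74036005] [-0.12102784  0.27443706]
```

```bash
python3 - <<'E'
from station import bot
print(bot.finish_job()); o=bot.get_obs(); print(o["time_s"],o["tcp_pos"],o["ft_force"],o["grip_width"])
E
```

```text
the job is handed in; nothing more can be done
None
the job is handed in; nothing more can be done
```

I gripped the larger plywood board by its rib and stood it on the deck. I then pressed it against the mould's mouth, rib outwards, and handed the job in at about 11.5 s with the arm still gripping and pushing.

My last checks before handing in:

- **Pointer:** two cameras put the mould about 16.6 mm back, close to the midpoint of 17 mm. The side picture shows the pointer between the two pegs.
- **Steadiness:** the arm held its pose to within about 0.1 mm for 0.6 s. The wrist force read about 10 N along the push, including a little deck friction, and about 6 N upwards, so the board sits on the deck.
- **Fit:** the board's side edge looks about 0.5 mm to the right of the mould's, within what the picture can resolve. The arm's measured angles put the board square to the mould within about 0.002 rad. The mouth joint itself was mostly hidden by the gripper, so I checked the seating only at the visible lower-left edge and from the arm's readings.
- **Other things:** the smaller board, tub, tray, screwdriver and look-alikes appear unmoved in the top picture, judged by eye.

No check failed. The only disagreement was about 1 mm between the board position worked out from the arm and the one from the pictures.

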